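Free the sprung strainer cap

ROBOT

A 7-joint arm with a two-finger parallel gripper is mounted at the origin on the work surface. World frame = base frame: x ahead of the robot, y to its left, z up, the work surface at z = 0. Lengths are in m, angles in rad, forces in N, time in s.
With the tool pointing down it reaches from about 0.4 to 0.85 m from the base axis. Payload 10.4 kg.
Tool frame: the origin (TCP) lies at the very end of the fingers, on their centre line; the grasp point (between the pads) lies 19 mm behind it; x points along the fingers, y is the direction in which the jaws open and shut, and the axes are right-handed (so a half turn about x gives the same grasp; the last joint's range is limited). The gripper opens to 85 mm and grips with 20 to 120 N. Pads are 22 mm wide; open, the fingers measure 114 mm over their backs; the gripper's body (76 mm by 85 mm) begins 54 mm behind the grasp point. The pads swing forward as they close: fully open they stand 13 mm farther back than shut.
Start: joints at [-1.337, 0.332, -0.065, 1.46, 0.022, 1.35, -0.088], TCP at [0.159, 0.605, 0.231] pointing down, gripper open.
Joint ranges: [-2.6, 2.6], [-0.5, 2.12], [-1.47, 1.34], [0.16, 2.42], [-1.27, 4.41], [0.06, 2.06], [-2.6, 2.6]. Speed limits (rad/s): [2.22, 2.22, 2.79, 2.79, 3.14, 3.14, 3.14].

INTERFACE

Orientations are given as a unit quaternion [x, y, z, w].
In Python, from workcell import monitor, camera, ticket, regions_of gives the robot as it stands.
- The arm moves only by the tool step_arm, never from a script. Its argument "increments" is a list of rows, each a list of 5 numbers: the finger opening in m, from 0 to 0.0854, then the shift along the world's x, y, z in m, then the turn about the world's z in rad. A call has 1 to 12 rows; each row shifts and turns the commanded pose from where the row before left it; what a row does not reach is not made up. A row lasts 1/12 s, in which the tool goes at most 41.7 mm and 7.16 degrees, less where a joint would pass 70% of its speed; a pose out of reach is approached as far as the arm can. A call with a gripper value outside its range is refused whole. The fingers move at their own pace and stop on an object; "force" is the grip in N (left out, the last holds). Time passes only in rows, so rows that do not move let the fingers close. It gives the time, the measured TCP pose, the force and the opening at its end, in the units of the state.
- monitor.get_obs(): the state, without advancing time (a new reading comes with each control period).
- camera(name): name is "scene" or "side" or "wrist"; returns a dict with "color" (420x560x3 uint8, red, green, blue), "range_z" (420x560 float32, m along the optical axis (not along the pixel's ray), 0 where there is no reading), "fx", "fy", "cx", "cy" (pixels), "cam_to_world" (4x4, takes a point from camera to world coordinates). Camera axes: x right, y up, looking along -z (the intrinsics and any distortion apply to the point x, -y, -z); pixel columns grow to the right and rows downward; lengths in m; the calibration is good to about 2 mm. A picture is of the moment at which its call begins.
- ticket.hand_in(): hands the job in, once; it reports no verdict.
Trained networks look in a picture, given as the dict that the camera call returned (one of the last four; its "shot" number tells which), for a name from the list of things; names that differ only in an ending like _2 or _b are one class to them, and where a whole thing is asked for, a point or a joint stands for the part that bears it (a point fixed in the world has none). Each returns a list of dicts, best first, with "p" (0 to 1); they miss things now and then, are a little off and sometimes report something else, mostly with a low value. They report only what shows in the picture. A call takes as long as a camera call. They do not tell look-alikes from the thing itself.
- regions_of(picture, query): "region" (420x560 bool, what is visible of it) and "centre" ([row, column] in pixels, amid what is visible of it).
The state is a dict: "clock": time; "joint_pos": joint angles; "joint_velocities": joint speeds; "tau": joint torques, N m; "position": TCP position; "ee_rot": TCP orientation; "ft_force": force on the tool from outside, world axes, zero at the start; "torque": the same for the moment, N m; "grip_width": opening from 0.0 (shut) to 1.0 (fully open).
Only numpy, scipy, OpenCV 4.12 (cv2) and the standard library are available. Lean on these libraries where they do the work, as an engineer would, in place of code of your own. Each camera call takes 0.05 s, during which the arm holds its last target. There are 200 camera calls.

TASK

Open the rainwater strainer so that it can be rinsed: push its blue cap down against the spring, no harder than it needs, twist it anticlockwise free of its catch without forcing it, and draw the cap with its strainer straight up out of the neck. Stand it gently upright in the stainless tray and let go; leave the other things on the bench where they are.

Things in the scene. Friction and masses are not known exactly. Their poses are not given: they have to be found in the camera images.
- cap: Loose blue cap in one piece with its steel strainer, 180 g. Origin: centre of the strainer's foot, z up. Strainer 44 mm wide, 40 high; blue plug 54 wide up to the flange; flange disc 102 wide, underside 68, top 76 mm up, its skirt down to 52; grip bar on top along the cap's x, 58 long, 16 wide, 28 high, to 104 mm up. Lugs at +x and -x on the plug, 47.5 to 52.5 mm up, reach 35 mm out.
- cap_bar (a point): Middle of the blue cap's grip bar, on the cap's axis, 90 mm above the strainer's foot and 14 mm below the bar's top; same axes as the cap (x along the bar).
- housing: Fixed strainer housing: steel foot 120 mm square, clear bowl, black neck 92 wide with its rim 118 mm up, brass unions out to 92 mm at +y and -y, 58 to 102 mm up. Origin under the foot's centre, z up. Red tabs on the neck at its +x and -x: locked, the cap's x lies there. Green tabs 62 deg anticlockwise from above: free. Cap and housing fit with 1.2 mm play all round.
- rim (a point): Centre of the neck's rim. The locked cap is sprung up, its flange 11.5 mm over the rim. It must go 2 to 9.5 mm down to clear the catch: nothing seen tells how far (the catch collar is adjustable); 1.5 mm deeper it meets a firm stop. Spring: 9 N locked, 0.5 N more per mm down. Held down it turns: free from 57 deg, end stop at 69; then it springs up 5 mm above locked. Push and side loads on the housing over 28 N in sum crack it.
- tray: Open stainless tray, fixed, 170 mm along x, 210 along y, 28 high, walls 4, inner floor 4 mm up. Origin under its centre.
- jar: Glass jar with yellow twist cap, 76 mm wide, 125 high, loose; leave it alone. Origin under its centre.
- spatula: Spatula with red handle, 270 mm, lying along its x, loose; leave it alone. Origin under its middle.
- ladle: Aluminium ladle lying, bowl 80 mm wide, its handle runs 240 mm along -x, loose; leave it alone. Origin under the bowl.
- mug: Blue mug 80 mm wide, 85 high, handle at +y, loose; leave it alone. Origin under its centre.
- brush: Wooden brush 200 mm, lying along its x, loose; leave it alone. Origin under its middle.
- unionnut: Spare brass union ring 48 mm wide, 22 high, loose; leave it alone. Origin under its centre.
There are look-alikes about, which are no part of the job. Of the things like the cap, leave any that is pink; of the rest the larger one is meant.

How it is judged:
By the outcome, as a careful person would: the job done as asked, in the order asked, and still so for the second after the job is handed in, with the robot touching nothing.
It also fails if it takes over 56 s, if anything falls off the work surface, if the arm or the gripper's body presses on something with over 40 N, if the wrist force passes 120 N, or if a joint passes its speed limit or range.

## Working session

There is one attempt and no reset: what is moved stays moved. The work goes in short steps, Python scripts to look and compute and a tool call to move; the robot and the scene stay as the last step left them, time stands still between calls to the robot, and variables do not carry over. Pictures are saved under pics/ and viewed, about 8 in all and at most 12, crops included, and the job is handed in when it is done.

Besides the shell and the picture viewer there is one more tool, called after "Request:" by a JSON object that holds its "fn" and its "kwargs", one argument or row to a line. step_arm: Moves the arm, as the interface text tells. Its arguments: {"type":"object","properties":{"increments":{"type":"array"},"force":{"type":"number"}},"required":["increments"]}

```bash
mkdir -p pics
cat > h.py <<'E'
import numpy as np, cv2
from workcell import monitor, camera, ticket, regions_of
def pts(p, mask=None):
    z=p["range_z"]; v,u=np.indices(z.shape)
    m=(z>0) if mask is None else (mask&(z>0))
    z=z[m];u=u[m];v=v[m]
    c=np.stack([(u-p["cx"])/p["fx"]*z,-(v-p["cy"])/p["fy"]*z,-z,np.ones_like(z)])
    return (p["cam_to_world"]@c)[:3].T, p["color"][m]
def save(p,n): cv2.imwrite("pics/"+n,p["color"][:,:,::-1])
E
python3 - <<'E'
from h import *
o=monitor.get_obs(); print({k:np.round(v,3) for k,v in o.items()})
ims=[]
for n in ["scene","side"]:
    p=camera(n); ims.append(p["color"]); print(n,[k for k in p],np.round(p["cam_to_world"],3).tolist())
    for q in ["cap","housing","tray","jar","mug"]:
        for r in regions_of(p,q)[:4]:
            if r["p"]<0.2: continue
            P,C=pts(p,r["region"])
            if len(P)<10: continue
            print(n,q,round(r["p"],2),np.round(r["centre"]),len(P),"med",np.round(np.median(P,0),3),"lo",np.round(np.percentile(P,2,axis=0),3),"hi",np.round(np.percentile(P,98,axis=0),3),np.median(C,0))
im=np.vstack(ims); cv2.imwrite("pics/a.png",ims[0][:,:,::-1]);cv2.imwrite("pics/b.png",ims[1][:,:,::-1])
E
```

```text
{'clock': np.float64(0.0), 'joint_pos': array([-1.337,  0.333, -0.065,  1.461,  0.022,  1.35 , -0.088]), 'joint_velocities': array([ 0.001,  0.   ,  0.   , -0.001, -0.003,  0.001, -0.   ]), 'tau': array([ 0.0000e+00, -6.2545e+01,  4.9000e-02, -3.9160e+01,  1.6000e-02,
        1.0000e-02,  0.0000e+00]), 'position': array([0.159, 0.604, 0.231]), 'ee_rot': array([ 0.09 ,  0.701, -0.091,  0.701]), 'ft_force': array([-0.132, -0.119,  0.034]), 'torque': array([-0.064,  0.001, -0.004]), 'grip_width': np.float64(1.0)}
scene ['color', 'range_z', 'fx', 'fy', 'cx', 'cy', 'cam_to_world', 'shot'] [[-0.809, -0.433, 0.398, 1.017], [0.588, -0.6, 0.542, 0.62], [0.004, 0.672, 0.74, 1.008], [0.0, 0.0, 0.0, 1.0]]
scene cap 0.94 [173. 255.] 716 med [ 0.518 -0.176  0.136] lo [ 0.463 -0.237  0.101] hi [ 0.558 -0.135  0.165] [ 20.  69. 147.]
scene cap 0.62 [181. 292.] 307 med [ 0.386 -0.148  0.051] lo [ 0.346 -0.187  0.003] hi [ 0.412 -0.121  0.072] [ 24.  69. 139.]
scene cap 0.57 [146. 291.] 612 med [ 0.293 -0.27   0.074] lo [ 0.18  -0.348 -0.001] hi [ 0.333 -0.233  0.104] [104.  60.  75.]
scene tray 0.91 
[... 831 characters left out ...]
07 -0.172  0.137] lo [ 0.457 -0.364 -0.001] hi [ 0.554 -0.131  0.166] [ 21.  89. 179.]
side housing 0.8 [194. 300.] 1176 med [ 0.507 -0.143  0.031] lo [ 0.452 -0.23   0.002] hi [ 0.566 -0.09   0.103] [126. 119.  93.]
side tray 0.81 [308. 275.] 5783 med [0.57  0.2   0.005] lo [0.482 0.087 0.001] hi [0.657 0.303 0.029] [162. 168. 167.]
side jar 0.58 [230. 215.] 1163 med [0.726 0.027 0.098] lo [ 0.696 -0.022  0.009] hi [0.762 0.041 0.127] [141. 146. 123.]
side mug 0.81 [133. 347.] 811 med [ 0.35  -0.396  0.051] lo [ 0.288 -0.455  0.001] hi [ 0.392 -0.375  0.085] [ 52.  81. 106.]
side mug 0.73 [309. 273.] 5819 med [0.572 0.2   0.005] lo [0.483 0.087 0.001] hi [0.659 0.303 0.029] [162. 168. 167.]
```

View pics/a.png

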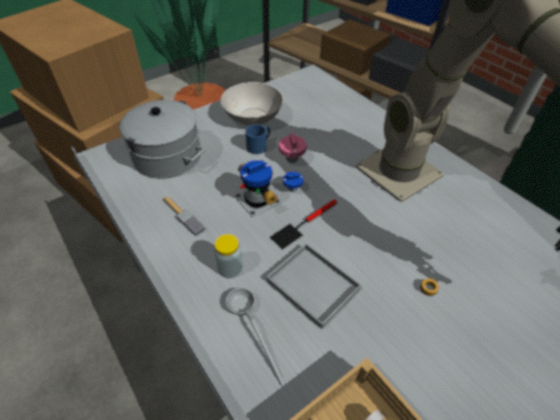

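View pics/b.png

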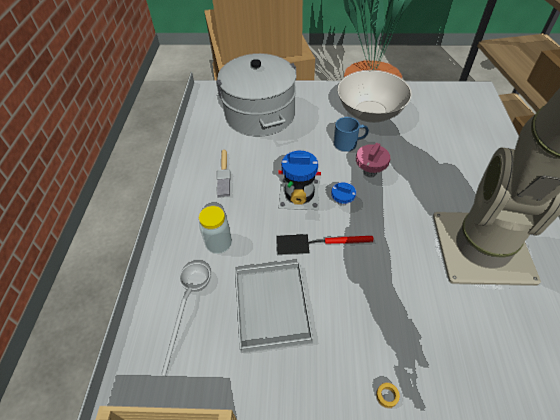

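The target is the large blue cap on the housing, at about (300,165) in the side view. The small blue cap at (344,192) and the pink one at (372,157) are the look-alikes. The tray, centred at about (272,308), is empty. Next I'll estimate the bar direction.

```bash
cat >> h.py <<'E'
def bar(P,C,c,zlo,zhi):
    m=(np.hypot(P[:,0]-c[0],P[:,1]-c[1])<.045)&(P[:,2]>zlo)&(P[:,2]<zhi)
    Q=P[m][:,:2]; (cx,cy),(w,h),a=cv2.minAreaRect(Q.astype(np.float32))
    if w<h: w,h,a=h,w,a+90
    e=np.linalg.eigh(np.cov(Q.T))[1][:,1]
    return m.sum(),np.round([cx,cy],4),np.round([w,h],3),round(a,1),round(np.degrees(np.arctan2(e[1],e[0])),1),np.round(np.median(P[m][:,2]),4)
E
python3 - <<'E'
from h import *
for n in ["scene","side"]:
    p=camera(n);P,C=pts(p)
    print(n,bar(P,C,(.508,-.178),.158,.18))
    for nm,mm in [("red",(C[:,0]>110)&(C[:,1]<60)&(C[:,2]<60)),("green",(C[:,1]>C[:,0]*1.5)&(C[:,1]>C[:,2]*1.4)&(C[:,1]>60))]:
        m=mm&(np.hypot(P[:,0]-.508,P[:,1]+.178)<.08)&(P[:,2]>.05)
        print(nm,np.round(P[m],3)[::max(1,m.sum()//12)].tolist())
    m=(P[:,2]<.035)&(P[:,2]>.02)&(abs(P[:,0]-.57)<.12)&(abs(P[:,1]-.195)<.13)
    print("tray",cv2.minAreaRect(P[m][:,:2].astype(np.float32)))
E
```

```text
scene (np.int64(81), array([ 0.5089, -0.1834]), array([0.057, 0.019]), 174.2, np.float64(177.9), np.float64(0.1635))
red [[0.563, -0.189, 0.097], [0.561, -0.187, 0.097], [0.558, -0.185, 0.098], [0.566, -0.184, 0.099], [0.563, -0.184, 0.096], [0.56, -0.183, 0.095], [0.567, -0.183, 0.095], [0.562, -0.186, 0.09]]
green [[0.533, -0.147, 0.095], [0.532, -0.142, 0.099], [0.526, -0.146, 0.092], [0.538, -0.14, 0.1], [0.536, -0.138, 0.1], [0.533, -0.135, 0.101], [0.524, -0.144, 0.088], [0.54, -0.137, 0.099], [0.537, -0.136, 0.098], [0.534, -0.135, 0.097], [0.524, -0.144, 0.083], [0.54, -0.131, 0.099], [0.535, -0.134, 0.094], [0.523, -0.145, 0.077]]
tray ((0.5702740550041199, 0.1912328600883484), (0.17329856753349304, 0.21234697103500366), 9.549083709716797)
side (np.int64(112), array([ 0.5081, -0.1808]), array([0.057, 0.018]), 174.0, np.float64(177.4), np.float64(0.1643))
red [[0.566, -0.183, 0.1], [0.563, -0.183, 0.101], [0.56, -0.186, 0.098], [0.566, -0.181, 0.099], [0.563, -0.182, 0.098], [0.56, -0.18, 0.099], [0.453, -0.184, 0.097], [0.45, -0.184, 0.097], [0.447, -0.185, 0.097], [0.566, -0.176, 0.099], [0.563, -0.182, 0.093], [0.456, -0.176, 0.101], [0.453, -0.178, 0.1], [0.45, -0.176, 0.101], [0.459, -0.176, 0.097], [0.456, -0.178, 0.095], [0.453, -0.176, 0.098], [0.45, -0.176, 0.097], [0.447, -0.177, 0.096]]
green [[0.533, -0.144, 0.101], [0.536, -0.143, 0.098], [0.53, -0.144, 0.097], [0.539, -0.152, 0.084], [0.533, -0.14, 0.097], [0.527, -0.14, 0.097], [0.535, -0.134, 0.099], [0.53, -0.14, 0.093], [0.541, -0.132, 0.097], [0.535, -0.131, 0.098], [0.53, -0.138, 0.09], [0.535, -0.128, 0.097], [0.535, -0.127, 0.094]]
tray ((0.5703267455101013, 0.19452518224716187), (0.17004527151584625, 0.21238674223423004), 9.197176933288574)
```

Request:
{"fn": "step_arm", "kwargs": {
  "increments": [
    [0.0854, 0.03, -0.01, 0.01, -0.1],
    [0.0854, 0.035, -0.02, 0.01, -0.1],
    [0.0854, 0.035, -0.02, 0.01, -0.1],
    [0.0854, 0.035, -0.02, 0.01, -0.1],
    [0.0854, 0.035, -0.02, 0.01, -0.1],
    [0.0854, 0.03, -0.025, 0.01, -0.1],
    [0.0854, 0.03, -0.025, 0.01, -0.1],
    [0.0854, 0.03, -0.025, 0.01, -0.1],
    [0.0854, 0.03, -0.025, 0.01, -0.1],
    [0.0854, 0.02, -0.03, 0, -0.1],
    [0.0854, 0.02, -0.03, 0, -0.1],
    [0.0854, 0.01, -0.03, 0, -0.1]
  ]
}}

```text
clock: 1.7
position: [0.5007, 0.3222, 0.3212]
ee_rot: [0.473, 0.526, -0.472, 0.526]
ft_force: [0.4, -0.3, -1.0]
grip_width: 1.002
```

Request:
{"fn": "step_arm", "kwargs": {
  "increments": [
    [0.0854, 0, -0.01, 0, -0.1],
    [0.0854, 0, -0.03, 0, -0.1],
    [0.0854, 0, -0.03, 0, -0.1],
    [0.0854, 0, -0.03, 0, -0.1],
    [0.0854, 0, -0.03, 0, -0.1],
    [0.0854, 0, -0.03, 0, -0.1],
    [0.0854, 0, -0.03, 0, -0.1],
    [0.0854, 0, -0.03, 0, -0.1],
    [0.0854, 0, -0.03, 0, -0.1],
    [0.0854, 0, -0.03, 0, -0.1],
    [0.0854, 0, -0.03, 0, -0.1],
    [0.0854, 0, -0.03, 0, -0.1]
  ]
}}

```text
clock: 2.7
position: [0.4985, -0.0169, 0.3216]
ee_rot: [0.687, 0.168, -0.687, 0.168]
ft_force: [1.5, -1.2, 0.3]
grip_width: 0.999
```

Request:
{"fn": "step_arm", "kwargs": {
  "increments": [
    [0.0854, 0, -0.03, 0, -0.1],
    [0.0854, 0, -0.03, 0, -0.1],
    [0.0854, 0, -0.03, 0, -0.1],
    [0.0854, 0, -0.03, 0, -0.1],
    [0.0854, 0, -0.02, 0, -0.1],
    [0.0854, 0.004, -0.02, 0, -0.05],
    [0.0854, 0, 0, 0, 0]
  ]
}}

```text
clock: 3.28
position: [0.5021, -0.1797, 0.3216]
ee_rot: [0.707, -0.027, -0.706, -0.025]
ft_force: [-0.5, -0.1, 0.7]
grip_width: 1.002
```

```bash
cat >> h.py <<'E'
def st():
    o=monitor.get_obs(); x,y,z,w=o["ee_rot"]
    yaw=np.degrees(np.arctan2(1-2*(x*x+z*z),2*(x*y-z*w)))
    print(round(float(o["clock"]),2),np.round(o["position"],4),"yawY",round(yaw,2),"F",np.round(o["ft_force"],2),"T",np.round(o["torque"],3),"g",round(float(o["grip_width"]),3),"j",np.round(o["joint_pos"],2))
E
python3 - <<'E'
from h import *
st()
p=camera("wrist");P,C=pts(p);save(p,"w.png")
print(bar(P,C,(.508,-.181),.158,.18))
m=(np.hypot(P[:,0]-.508,P[:,1]+.181)<.07)&(P[:,2]>.132)&(P[:,2]<.145)
print(m.sum(),cv2.minEnclosingCircle(P[m][:,:2].astype(np.float32)),np.median(P[m][:,2]))
for nm,mm in [("red",(C[:,0]>110)&(C[:,1]<60)&(C[:,2]<60))]:
    m=mm&(np.hypot(P[:,0]-.508,P[:,1]+.178)<.08)&(P[:,2]>.05);Q=P[m]
    for s in (Q[:,0]>.508,Q[:,0]<.508): print(nm,s.sum(),Q[s].mean(0) if s.any() else 0)
E
```

```text
3.28 [ 0.5021 -0.1797  0.3216] yawY -94.21 F [-0.5  -0.14  0.69] T [-0.025 -0.003 -0.006] g 1.002 j [-0.48  0.09  0.81  1.59 -0.07  1.48 -1.32]
(np.int64(1196), array([ 0.5084, -0.1855]), array([0.058, 0.016]), 178.3, np.float64(178.4), np.float64(0.1657))
7850 ((0.5082599520683289, -0.18517617881298065), 0.05302039906382561) 0.13798744315488506
red 5 [ 0.51627044 -0.13479136  0.33858597]
red 0 0
```

View pics/w.png

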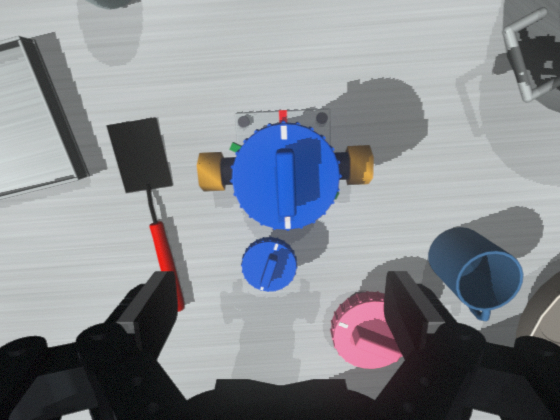

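The wrist view is centred on the cap at (285,176), with its bar running vertically in the image. Red tabs show at the bar ends and a green one at (237,147), so it is locked. I'll descend onto the bar.

Request:
{"fn": "step_arm", "kwargs": {
  "increments": [
    [0.0854, 0.003, -0.002, -0.02, 0.022],
    [0.0854, 0.003, -0.003, -0.03, 0.022],
    [0.0854, 0, 0, -0.03, 0],
    [0.05, 0, 0, -0.03, 0],
    [0.05, 0, 0, -0.02, 0],
    [0.05, 0, 0, -0.015, 0],
    [0.05, 0, 0, -0.01, 0],
    [0.05, 0, 0, 0, 0],
    [0.05, 0, 0, 0, 0]
  ]
}}

```text
clock: 4.08
position: [0.5089, -0.1799, 0.1667]
ee_rot: [-0.707, 0.007, 0.707, 0.007]
ft_force: [-0.7, -1.0, 0.8]
grip_width: 0.586
```

Run:
```python
from h import *
st()
p=camera("wrist");P,C=pts(p);save(p,"w2.png")
print(bar(P,C,(.508,-.183),.158,.18))
p=camera("side");save(p,"s2.png")
```

```text
4.08 [ 0.5089 -0.1799  0.1667] yawY -91.14 F [-0.65 -1.02  0.85] T [-0.039  0.031 -0.06 ] g 0.586 j [-0.43  0.23  0.79  1.81 -0.18  1.18 -1.18]
(np.int64(4769), array([ 0.5137, -0.1788]), array([0.061, 0.053]), 52.2, np.float64(178.8), np.float64(0.1659))
```

View pics/w2.png

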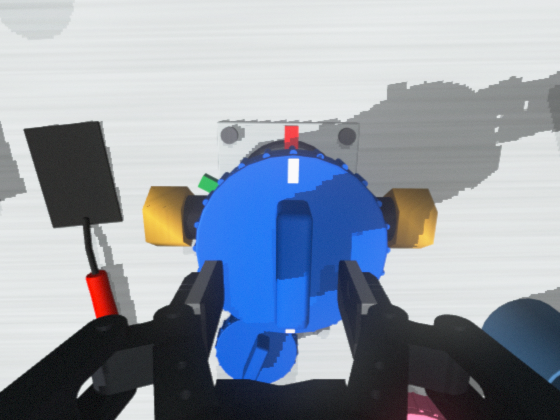

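The wrist view shows the finger tips' midpoint at column 282 and the bar at 293, so the tool must go about 5 mm toward -y. That agrees with the measured centre.

Request:
{"fn": "step_arm", "kwargs": {
  "increments": [
    [0.05, 0, -0.003, 0, -0.01],
    [0.05, 0, -0.002, -0.008, 0],
    [0.05, 0, 0, -0.01, 0],
    [0.05, 0, 0, -0.007, 0],
    [0.05, 0, 0, 0, 0],
    [0.05, 0, 0, 0, 0]
  ]
}}

```text
clock: 4.68
position: [0.5083, -0.1854, 0.1406]
ee_rot: [-0.706, 0.011, 0.708, 0.011]
ft_force: [-0.1, 0.3, 0.5]
grip_width: 0.586
```

Run:
```python
from h import *
st()
```

```text
4.68 [ 0.5083 -0.1854  0.1406] yawY -91.79 F [-0.11  0.33  0.46] T [0.051 0.009 0.036] g 0.586 j [-0.41  0.27  0.78  1.83 -0.21  1.13 -1.16]
```

Request:
{"fn": "step_arm", "kwargs": {
  "increments": [
    [0.03, 0, 0, 0, 0],
    [0.03, 0, 0, 0, 0],
    [0.02, 0, 0, 0, 0],
    [0.02, 0, 0, 0, 0],
    [0.01, 0, 0, 0, 0],
    [0.01, 0, 0, 0, 0],
    [0.01, 0, 0, 0, 0]
  ],
  "force": 20
}}

```text
clock: 5.27
position: [0.5089, -0.1855, 0.1416]
ee_rot: [0.707, -0.011, -0.707, -0.011]
ft_force: [-0.6, 0.2, 3.3]
grip_width: 0.182
```

Run:
```python
from h import *
st()
```

```text
5.27 [ 0.5089 -0.1855  0.1416] yawY -91.78 F [-0.63  0.16  3.27] T [0.019 0.191 0.007] g 0.182 j [-0.41  0.27  0.78  1.83 -0.21  1.13 -1.16]
```

Request:
{"fn": "step_arm", "kwargs": {
  "increments": [
    [0.01, 0, 0, 0, 0],
    [0.01, 0, 0, 0, 0],
    [0.01, 0, 0, 0, 0],
    [0.01, 0, 0, -0.001, 0],
    [0.01, 0, 0, 0, 0]
  ],
  "force": 80
}}

```text
clock: 5.68
position: [0.509, -0.1856, 0.1408]
ee_rot: [0.707, -0.011, -0.707, -0.011]
ft_force: [-2.2, 0.2, 6.6]
grip_width: 0.165
```

Request:
{"fn": "step_arm", "kwargs": {
  "increments": [
    [0.01, 0, 0, -0.001, 0],
    [0.01, 0, 0, 0, 0],
    [0.01, 0, 0, 0, 0]
  ]
}}

```text
clock: 5.93
position: [0.509, -0.1856, 0.1399]
ee_rot: [0.707, -0.011, -0.707, -0.011]
ft_force: [-0.3, 0.2, 7.2]
grip_width: 0.168
```

Run:
```python
from h import *
st()
```

```text
5.93 [ 0.509  -0.1856  0.1399] yawY -91.79 F [-0.31  0.2   7.2 ] T [0.176 0.487 0.051] g 0.168 j [-0.41  0.27  0.78  1.83 -0.21  1.12 -1.15]
```

Request:
{"fn": "step_arm", "kwargs": {
  "increments": [
    [0.01, 0, 0, -0.001, 0],
    [0.01, 0, 0, 0, 0],
    [0.01, 0, 0, 0, 0]
  ]
}}

```text
clock: 6.18
position: [0.509, -0.1856, 0.139]
ee_rot: [0.707, -0.011, -0.707, -0.011]
ft_force: [-2.3, -0.2, 7.6]
grip_width: 0.164
```

Request:
{"fn": "step_arm", "kwargs": {
  "increments": [
    [0.01, 0, 0, -0.001, 0],
    [0.01, 0, 0, 0, 0],
    [0.01, 0, 0, 0, 0]
  ]
}}

```text
clock: 6.43
position: [0.5091, -0.1856, 0.138]
ee_rot: [0.707, -0.011, -0.707, -0.011]
ft_force: [-2.0, 1.1, 8.2]
grip_width: 0.17
```

Run:
```python
from h import *
st()
p=camera("side");P,C=pts(p)
m=(np.hypot(P[:,0]-.508,P[:,1]+.185)<.049)&(P[:,2]>.122)&(P[:,2]<.143)&(C[:,2]>C[:,0]*1.8)
print(m.sum(),np.percentile(P[m][:,2],[50,75,90]))
```

```text
6.43 [ 0.5091 -0.1856  0.138 ] yawY -91.79 F [-2.    1.1   8.23] T [0.143 0.531 0.046] g 0.17 j [-0.41  0.27  0.78  1.83 -0.21  1.12 -1.15]
404 [0.13352739 0.13467756 0.1360127 ]
```

Request:
{"fn": "step_arm", "kwargs": {
  "increments": [
    [0.01, 0, 0, 0, 0.02],
    [0.01, 0, 0, 0, 0.02],
    [0.01, 0, 0, 0, 0]
  ]
}}

```text
clock: 6.73
position: [0.5092, -0.1857, 0.1381]
ee_rot: [0.708, 0.003, -0.707, 0.004]
ft_force: [-1.5, 0.4, 7.2]
grip_width: 0.171
```

Run:
```python
from h import *
st()
```

```text
6.73 [ 0.5092 -0.1857  0.1381] yawY -89.43 F [-1.49  0.45  7.23] T [ 0.121  0.405 -0.065] g 0.171 j [-0.4   0.27  0.77  1.83 -0.21  1.12 -1.11]
```

Request:
{"fn": "step_arm", "kwargs": {
  "increments": [
    [0.01, 0, 0, 0, 0.02],
    [0.01, 0, 0, 0, 0.02],
    [0.01, 0, 0, 0, 0]
  ]
}}

```text
clock: 6.98
position: [0.5092, -0.1858, 0.138]
ee_rot: [0.707, 0.017, -0.706, 0.018]
ft_force: [0.1, -0.1, 3.4]
grip_width: 0.171
```

Run:
```python
from h import *
st()
```

```text
6.98 [ 0.5092 -0.1858  0.138 ] yawY -87.15 F [ 0.14 -0.09  3.35] T [0.115 0.02  0.081] g 0.171 j [-0.4   0.27  0.77  1.83 -0.21  1.12 -1.08]
```

```bash
cat >> h.py <<'E'
def cap_ang(p,c=(.5085,-.185)):
    P,C=pts(p); r=np.hypot(P[:,0]-c[0],P[:,1]-c[1]); Ci=C.astype(int)
    m=(r>.03)&(r<.052)&(P[:,2]>.115)&(P[:,2]<.175)&(Ci.min(1)>120)&(np.ptp(Ci,axis=1)<50)
    a=np.degrees(np.arctan2(P[m,1]-c[1],P[m,0]-c[0]))
    for lo in (-60,60,150):
        s=a[(a>lo)&(a<lo+120)] if lo<150 else (a%360)[((a%360)>120)&((a%360)<290)]
        if len(s)>5: print("white",len(s),round(np.median(s),1))
    b=(r<.052)&(P[:,2]>.11)&(P[:,2]<.15)&(Ci[:,2]>1.8*Ci[:,0]); print("flange z",b.sum(),np.round(np.median(P[b][:,2]),4))
E
python3 - <<'E'
from h import *
p=camera("wrist"); save(p,"w3.png"); cap_ang(p); st()
E
```

```text
white 336 1.9
flange z 21633 0.1342
7.03 [ 0.5092 -0.1857  0.1379] yawY -87.2 F [-0.73 -0.82  4.48] T [-0.034 -0.014  0.058] g 0.171 j [-0.4   0.27  0.77  1.83 -0.21  1.12 -1.08]
```

View pics/w3.png

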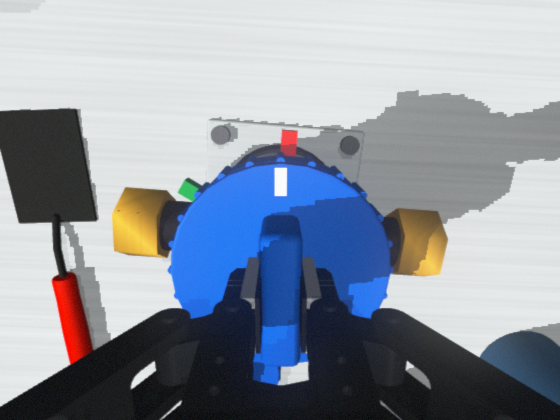

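Request:
{"fn": "step_arm", "kwargs": {
  "increments": [
    [0.01, 0, 0, 0, 0.02],
    [0.01, 0, 0, 0, 0.02],
    [0.01, 0, 0, 0, 0]
  ]
}}

```text
clock: 7.28
position: [0.509, -0.1855, 0.1374]
ee_rot: [0.707, 0.032, -0.706, 0.032]
ft_force: [1.3, -0.8, 2.5]
grip_width: 0.167
```

Run:
```python
from h import *
st(); cap_ang(camera("wrist")); st()
```

```text
7.28 [ 0.509  -0.1855  0.1374] yawY -84.8 F [ 1.25 -0.75  2.51] T [-0.225 -0.465 -0.059] g 0.167 j [-0.39  0.27  0.76  1.83 -0.21  1.12 -1.04]
white 333 4.6
flange z 21758 0.1336
7.33 [ 0.509  -0.1855  0.1375] yawY -84.87 F [ 2.19 -0.86  2.66] T [-0.169 -0.474 -0.029] g 0.168 j [-0.39  0.27  0.76  1.83 -0.21  1.12 -1.04]
```

Request:
{"fn": "step_arm", "kwargs": {
  "increments": [
    [0.01, 0, 0, 0, 0.02],
    [0.01, 0, 0, 0, 0.03],
    [0.01, 0, 0, 0, 0.03],
    [0.01, 0, 0, 0, 0.03],
    [0.01, 0, 0, 0, 0.02],
    [0.01, 0, 0, 0, 0.0]
  ]
}}

```text
clock: 7.83
position: [0.5086, -0.1854, 0.1373]
ee_rot: [-0.703, -0.078, 0.703, -0.078]
ft_force: [0.7, 0.3, 3.8]
grip_width: 0.168
```

Run:
```python
from h import *
st(); cap_ang(camera("wrist")); st()
```

```text
7.83 [ 0.5086 -0.1854  0.1373] yawY -77.38 F [0.74 0.33 3.83] T [ 0.037 -0.225 -0.04 ] g 0.168 j [-0.37  0.27  0.74  1.83 -0.2   1.12 -0.91]
white 334 12.0
flange z 21909 0.1334
7.88 [ 0.5087 -0.1854  0.1373] yawY -77.46 F [1.34 0.18 3.17] T [ 0.027 -0.211  0.019] g 0.167 j [-0.37  0.27  0.74  1.83 -0.2   1.12 -0.92]
```

Request:
{"fn": "step_arm", "kwargs": {
  "increments": [
    [0.01, 0, 0, 0, 0.03],
    [0.01, 0, 0, 0, 0.04],
    [0.01, 0, 0, 0, 0.04],
    [0.01, 0, 0, 0, 0.04],
    [0.01, 0, 0, 0, 0.04],
    [0.01, 0, 0, 0, 0.04],
    [0.01, 0, 0, 0, 0.04],
    [0.01, 0, 0, 0, 0.04],
    [0.01, 0, 0, 0, 0.03],
    [0.01, 0, 0, 0, 0.0]
  ]
}}

```text
clock: 8.72
position: [0.5085, -0.1854, 0.1373]
ee_rot: [-0.679, -0.195, 0.68, -0.195]
ft_force: [0.7, 0.2, 4.0]
grip_width: 0.172
```

Run:
```python
from h import *
st(); cap_ang(camera("wrist")); st()
```

```text
8.72 [ 0.5085 -0.1854  0.1373] yawY -57.93 F [0.66 0.23 4.01] T [0.15  0.08  0.003] g 0.172 j [-0.33  0.26  0.69  1.83 -0.18  1.12 -0.59]
white 334 31.7
flange z 22008 0.1334
8.77 [ 0.5085 -0.1854  0.1373] yawY -58.03 F [-0.98 -0.53  4.13] T [0.13  0.06  0.045] g 0.169 j [-0.33  0.26  0.69  1.83 -0.18  1.12 -0.59]
```

Request:
{"fn": "step_arm", "kwargs": {
  "increments": [
    [0.01, 0, 0, 0, 0.03],
    [0.01, 0, 0, 0, 0.04],
    [0.01, 0, 0, 0, 0.04],
    [0.01, 0, 0, 0, 0.04],
    [0.01, 0, 0, 0, 0.04],
    [0.01, 0, 0, 0, 0.04],
    [0.01, 0, 0, 0, 0.04],
    [0.01, 0, 0, 0, 0.04],
    [0.01, 0, 0, 0, 0.04],
    [0.01, 0, 0, 0, 0.04],
    [0.01, 0, 0, 0, 0.04],
    [0.01, 0, 0, 0, 0.03]
  ]
}}

```text
clock: 9.77
position: [0.5089, -0.1856, 0.1378]
ee_rot: [0.617, 0.345, -0.617, 0.345]
ft_force: [-1.0, -0.2, 8.6]
grip_width: 0.169
```

Request:
{"fn": "step_arm", "kwargs": {
  "increments": [
    [0.01, 0, 0, 0, 0.03],
    [0.01, 0, 0, 0, 0.0],
    [0.01, 0, 0, 0, 0]
  ]
}}

```text
clock: 10.02
position: [0.509, -0.1856, 0.1379]
ee_rot: [0.613, 0.353, -0.612, 0.354]
ft_force: [-0.6, 0.0, 8.1]
grip_width: 0.171
```

Run:
```python
from h import *
st(); cap_ang(camera("wrist")); st()
```

```text
10.02 [ 0.509  -0.1856  0.1379] yawY -29.98 F [-0.57  0.    8.12] T [0.063 0.206 0.048] g 0.171 j [-0.27  0.25  0.61  1.83 -0.16  1.11 -0.12]
white 219 57.7
white 111 61.2
flange z 21959 0.1341
10.07 [ 0.509  -0.1856  0.1379] yawY -29.99 F [-1.08  0.94  7.88] T [0.065 0.244 0.058] g 0.171 j [-0.27  0.25  0.61  1.83 -0.16  1.11 -0.12]
```

Request:
{"fn": "step_arm", "kwargs": {
  "increments": [
    [0.01, 0, 0, 0.002, 0],
    [0.01, 0, 0, 0.003, 0],
    [0.01, 0, 0, 0.003, 0],
    [0.01, 0, 0, 0.003, 0],
    [0.01, 0, 0, 0.003, 0],
    [0.01, 0, 0, 0.003, 0],
    [0.01, 0, 0, 0, 0]
  ]
}}

```text
clock: 10.65
position: [0.5085, -0.1854, 0.1544]
ee_rot: [-0.612, -0.354, 0.612, -0.354]
ft_force: [0.3, 0.6, -2.3]
grip_width: 0.17
```

Run:
```python
from h import *
st(); p=camera("side"); cv2.imwrite("pics/s3.png",cv2.resize(p["color"][90:260,180:420,::-1],None,fx=3,fy=3))
```

```text
10.65 [ 0.5085 -0.1854  0.1544] yawY -29.93 F [ 0.34  0.57 -2.33] T [-0.002  0.02   0.018] g 0.17 j [-0.28  0.23  0.62  1.81 -0.14  1.15 -0.13]
```

View pics/s3.png

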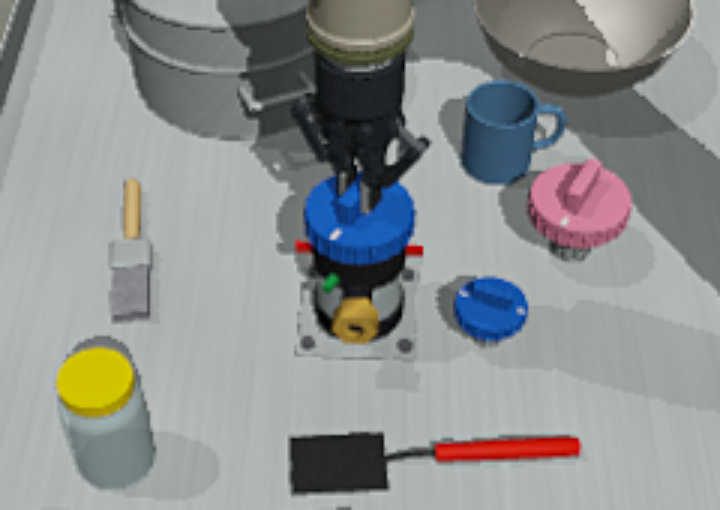

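The white mark at (335,233) is lined up with the green tab at (330,282). The wrist carries just the cap's weight, so it is free and I'll draw it up.

Request:
{"fn": "step_arm", "kwargs": {
  "increments": [
    [0.01, 0, 0, 0.005, 0],
    [0.01, 0, 0, 0.01, 0],
    [0.01, 0, 0, 0.01, 0],
    [0.01, 0, 0, 0.01, 0],
    [0.01, 0, 0, 0.012, 0],
    [0.01, 0, 0, 0.012, 0],
    [0.01, 0, 0, 0.012, 0],
    [0.01, 0, 0, 0.012, 0],
    [0.01, 0, 0, 0.012, 0],
    [0.01, 0, 0, 0.005, 0],
    [0.01, 0, 0, 0, 0]
  ]
}}

```text
clock: 11.62
position: [0.5093, -0.1857, 0.2558]
ee_rot: [0.613, 0.354, -0.611, 0.355]
ft_force: [0.8, -0.8, -2.3]
grip_width: 0.166
```

Request:
{"fn": "step_arm", "kwargs": {
  "increments": [
    [0.01, 0.004, 0.015, 0, 0],
    [0.01, 0.005, 0.03, 0, 0],
    [0.01, 0.005, 0.035, 0, 0],
    [0.01, 0.005, 0.035, 0, 0],
    [0.01, 0.005, 0.035, 0, 0],
    [0.01, 0.006, 0.035, 0, 0],
    [0.01, 0.006, 0.035, 0, 0],
    [0.01, 0.006, 0.035, 0, 0],
    [0.01, 0.006, 0.035, 0, 0],
    [0.01, 0.006, 0.035, 0, 0],
    [0.01, 0.005, 0.03, 0, 0],
    [0.01, 0.003, 0.02, 0, 0]
  ]
}}

```text
clock: 12.62
position: [0.57, 0.1936, 0.2531]
ee_rot: [-0.611, -0.356, 0.612, -0.355]
ft_force: [0.3, -0.2, -2.0]
grip_width: 0.168
```

Request:
{"fn": "step_arm", "kwargs": {
  "increments": [
    [0.01, 0, 0, 0, 0],
    [0.01, 0, 0, 0, 0]
  ]
}}

```text
clock: 12.78
position: [0.5702, 0.1907, 0.2531]
ee_rot: [-0.611, -0.355, 0.612, -0.355]
ft_force: [-0.2, -0.9, -2.7]
grip_width: 0.171
```

Run:
```python
from h import *
st(); p=camera("side"); cv2.imwrite("pics/s4.png",cv2.resize(p["color"][:400,130:430,::-1],None,fx=1.5,fy=1.5))
P,C=pts(p);m=(np.hypot(P[:,0]-.57,P[:,1]-.19)<.06)&(P[:,2]>.05)&(P[:,2]<.27)&(C[:,2]>C[:,0]*1.8);print(m.sum(),np.percentile(P[m],[3,50,97],axis=0))
```

```text
12.78 [0.5702 0.1907 0.2531] yawY -29.77 F [-0.18 -0.87 -2.7 ] T [-0.086 -0.038 -0.029] g 0.171 j [-0.7   0.27  0.37  1.51 -0.1   1.38 -0.84]
1281 [[0.52155414 0.17129735 0.23050498]
 [0.56810392 0.21541487 0.24879649]
 [0.61420988 0.24259995 0.25996077]]
```

View pics/s4.png

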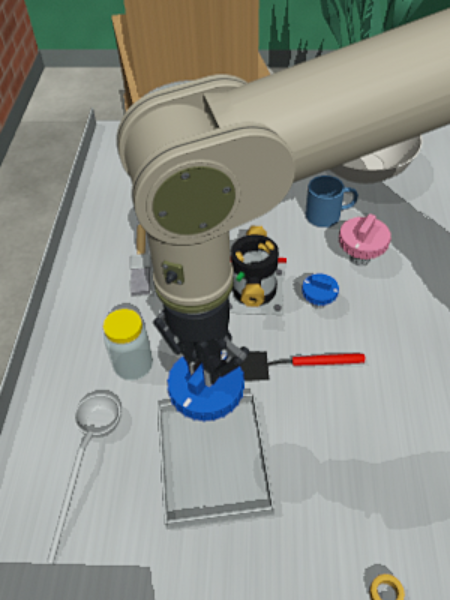

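The cap is out with its strainer, held level above the tray. The housing neck at (255,255) is open and nothing else has moved. I'll lower it now.

Request:
{"fn": "step_arm", "kwargs": {
  "increments": [
    [0.01, 0, 0, -0.01, 0],
    [0.01, 0, 0, -0.018, 0],
    [0.01, 0, 0, -0.02, 0],
    [0.01, 0, 0, -0.02, 0],
    [0.01, 0, 0, -0.02, 0],
    [0.01, 0, 0, -0.02, 0],
    [0.01, 0, 0, -0.02, 0],
    [0.01, 0, 0, -0.015, 0],
    [0.01, 0, 0, -0.01, 0],
    [0.01, 0, 0, -0.006, 0],
    [0.01, 0, 0, 0, 0],
    [0.01, 0, 0, 0, 0]
  ]
}}

```text
clock: 13.83
position: [0.571, 0.1892, 0.0957]
ee_rot: [0.612, 0.354, -0.612, 0.354]
ft_force: [-0.5, -0.4, -1.7]
grip_width: 0.17
```

Request:
{"fn": "step_arm", "kwargs": {
  "increments": [
    [0.01, 0, 0, -0.002, 0],
    [0.01, 0, 0, -0.002, 0],
    [0.01, 0, 0, -0.001, 0],
    [0.01, 0, 0, 0, 0],
    [0.01, 0, 0, 0, 0]
  ]
}}

```text
clock: 14.25
position: [0.5708, 0.1896, 0.0905]
ee_rot: [0.612, 0.354, -0.612, 0.354]
ft_force: [0.5, -0.3, -1.7]
grip_width: 0.166
```

Request:
{"fn": "step_arm", "kwargs": {
  "increments": [
    [0.01, 0, 0, -0.002, 0],
    [0.01, 0, 0, -0.001, 0],
    [0.01, 0, 0, -0.001, 0],
    [0.01, 0, 0, -0.001, 0],
    [0.01, 0, 0, 0, 0]
  ]
}}

```text
clock: 14.67
position: [0.5706, 0.1895, 0.0851]
ee_rot: [-0.612, -0.354, 0.612, -0.354]
ft_force: [0.2, 0.2, -2.0]
grip_width: 0.169
```

Request:
{"fn": "step_arm", "kwargs": {
  "increments": [
    [0.01, 0, 0, -0.001, 0],
    [0.01, 0, 0, 0, 0],
    [0.01, 0, 0, 0, 0]
  ]
}}

```text
clock: 14.92
position: [0.5707, 0.1895, 0.0843]
ee_rot: [0.612, 0.354, -0.612, 0.354]
ft_force: [0.9, -0.4, -2.5]
grip_width: 0.167
```

Request:
{"fn": "step_arm", "kwargs": {
  "increments": [
    [0.01, 0, 0, -0.0005, 0],
    [0.01, 0, 0, -0.0005, 0],
    [0.01, 0, 0, 0, 0],
    [0.01, 0, 0, 0, 0]
  ]
}}

```text
clock: 15.25
position: [0.5709, 0.1896, 0.0843]
ee_rot: [0.612, 0.354, -0.612, 0.354]
ft_force: [-3.2, -2.0, 7.6]
grip_width: 0.17
```

Request:
{"fn": "step_arm", "kwargs": {
  "increments": [
    [0.01, 0, 0, 0.0005, 0],
    [0.01, 0, 0, 0, 0],
    [0.01, 0, 0, 0, 0]
  ],
  "force": 20
}}

```text
clock: 15.5
position: [0.5709, 0.1896, 0.0843]
ee_rot: [0.612, 0.354, -0.612, 0.354]
ft_force: [-1.5, -0.6, 5.7]
grip_width: 0.173
```

Request:
{"fn": "step_arm", "kwargs": {
  "increments": [
    [0.018, 0, 0, 0, 0],
    [0.022, 0, 0, 0, 0],
    [0.03, 0, 0, 0, 0],
    [0.04, 0, 0, 0, 0],
    [0.05, 0, 0, 0, 0],
    [0.05, 0, 0, 0, 0],
    [0.05, 0, 0, 0, 0]
  ]
}}

```text
clock: 16.08
position: [0.5707, 0.1895, 0.0838]
ee_rot: [0.612, 0.354, -0.612, 0.354]
ft_force: [0.9, -0.9, 0.3]
grip_width: 0.583
```

Run:
```python
from h import *
st(); P,C=pts(camera("wrist"))
print(bar(P,C,(.571,.19),.1,.12))
```

```text
16.08 [0.5707 0.1895 0.0838] yawY -29.91 F [ 0.89 -0.9   0.3 ] T [-0.083 -0.021 -0.02 ] g 0.583 j [-0.67  0.41  0.34  1.71 -0.16  1.05 -0.8 ]
(np.int64(8421), array([0.5726, 0.1938]), array([0.06 , 0.056]), 108.2, np.float64(150.1), np.float64(0.1083))
```

Released. I'll withdraw straight up and then check.

Request:
{"fn": "step_arm", "kwargs": {
  "increments": [
    [0.05, 0, 0, 0.004, 0],
    [0.05, 0, 0, 0.01, 0],
    [0.05, 0, 0, 0.02, 0],
    [0.05, 0, 0, 0.03, 0],
    [0.05, 0, 0, 0.03, 0],
    [0.05, 0, 0, 0.03, 0],
    [0.05, 0, 0, 0.03, 0],
    [0.05, 0, 0, 0.02, 0],
    [0.05, 0, 0, 0, 0],
    [0.05, 0, 0, 0, 0]
  ]
}}

```text
clock: 16.97
position: [0.5713, 0.1896, 0.2598]
ee_rot: [0.613, 0.354, -0.611, 0.354]
ft_force: [0.1, 0.2, -0.9]
grip_width: 0.585
```

Run:
```python
from h import *
st(); p=camera("wrist");P,C=pts(p)
print(bar(P,C,(.571,.19),.1,.12))
m=(np.hypot(P[:,0]-.571,P[:,1]-.19)<.049)&(abs(P[:,2]-.08)<.012)
Q=P[m];s=np.linalg.lstsq(np.c_[Q[:,:2],np.ones(len(Q))],Q[:,2],rcond=None)[0];print("flange z",np.median(Q[:,2]),"slope",s[:2])
a=p["color"]; b=camera("side")["color"]
cv2.imwrite("pics/f.png",cv2.resize(np.hstack([a,b])[:,:,::-1],(800,300),interpolation=cv2.INTER_AREA))
```

```text
16.97 [0.5713 0.1896 0.2598] yawY -29.92 F [ 0.13  0.18 -0.95] T [ 0.068  0.088 -0.011] g 0.585 j [-0.7   0.27  0.37  1.51 -0.1   1.38 -0.84]
(np.int64(1204), array([0.5715, 0.1894]), array([0.057, 0.016]), 59.6, np.float64(59.4), np.float64(0.1082))
flange z 0.08049664819736219 slope [0.00209204 0.00054239]
```

View pics/f.png

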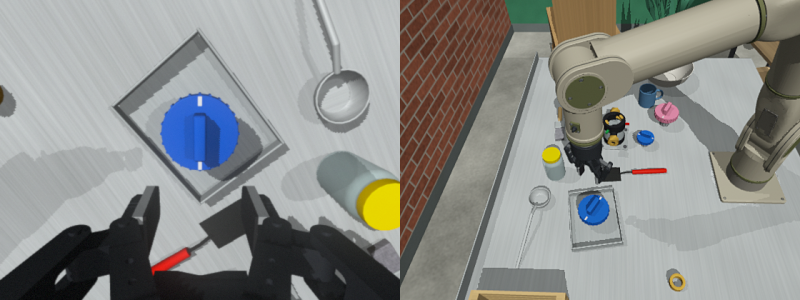

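The cap stands level in the tray: flange at (200,132) in the wrist view, flange top at z = 0.0805 m against 0.080 expected. The gripper is well clear.

```bash
python3 -c "
from workcell import ticket; print(ticket.hand_in())"
```

```text
the job is handed in; nothing more can be done
None
```

The large blue cap with its strainer is out of the neck and standing upright in the stainless tray. I handed the job in at about 17 s of the 56 s allowed.

- **Push:** I pressed the cap down about 3–4 mm, with about 8 N at the wrist, and met no firm stop. I went straight to that depth without trying shallower ones, so I don't know how much of it the catch needed.
- **Twist:** I turned it anticlockwise about 62°, with no more than about 0.1 Nm measured. Early in the turn the upward force dropped from about 8 N to 3–4 N, and it came back near the end. I took this as the lugs sliding under the catch, because the cap kept turning freely with the gripper.
- **Lift and place:** It came straight up with only its own weight on the wrist. Setting it down, the contact force peaked at about 8–10 N, somewhat firmer than I intended. I eased off before letting go.

**Last checks:**
- The flange top is 80.5 mm up, against 80 expected, and level to about 0.1°.
- The cap is centred at (0.5715, 0.1894), near the tray's middle.
- The gripper is well above it and touching nothing.
- The other things on the bench look unmoved in the last pictures. I judged that by eye and did not measure it.

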